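Press one snap cap home with a hand-wheel capping press

TASK

Cap the one jar whose lid still stands proud: seat it in the nest of the press's loading slide, slide it gently home against the stop under the ram, then turn the flywheel by hand through exactly one revolution, over the top away from you, with a light hand that follows the handle and does not strain it, so that the lid is pressed fully home, the ram lifts clear and the handle is back where it started. Leave the jar upright in the press and the other things alone.

Things in the scene. Friction and masses are not known exactly. Their poses are not given: they have to be found in the camera images.
- jar: The loose-lidded jar: round white plastic jar, 57 mm across and 40 mm high, with a white snap cap 55 mm across and 14 mm thick that stands 8 mm proud on its neck (62 mm over all; a finished jar is 54 mm). 105 g, upright on the bench; origin at the centre of its underside, z up. Hold it by the body, below the cap (body from 0 to 40 mm).
- cap (a joint): How far the snap cap is pressed down on the jar, in m: 0 = standing 8 mm proud, 0.008 = fully home on the shoulder. It is stiff (about 25 N) and stays where it is pressed.
- press: The bench capping press, bolted down, grey casting: base 200 x 160 mm, a column behind, a head 80 mm wide (y) from 150 to 245 mm high reaching 35 mm in front of the ram axis, 250 mm overall height. Origin on the ram axis at bench level; its x points from the press's front towards its column (away from the robot), its y towards the loading side, z up. Its slide comes out on the +y side, its flywheel is on the -y side. Turned by up to 0.2 rad from square.
- nest (a point): Centre of the floor of the nest on the loading slide: a round pocket 61 mm across and 9 mm deep with a chamfered mouth in a white 76 mm square block; its mouth is at 41 mm and this floor at 32 mm above the bench. Moves with the slide, axes parallel to the press's. Pulled out, it is 130 mm or more from the ram axis. The block stands around the jar's lowest 9 mm.
- slide: The loading slide: aluminium plate 80 mm wide carrying the nest, running in two rails along the press's y. Origin on its underside below the nest centre, 21 mm above the bench, axes parallel to the press's. It is pushed in along the press's -y to a fixed stop, where nest and slide are on the ram axis (press y = 0). At the start it is 130 to 150 mm out. Friction about 2 N; it stays where it is left.
- knob_top (a point): Centre of the top of the slide's knob, a black upright cylinder 18 mm across at the outer end of the slide, 100 mm outward (press +y) of the nest centre. Top at 69 mm above the bench; the plate around it is at 29 mm and the black grip begins at 39 mm.
- wheel_hub (a point): Centre of the flywheel's axle, 200 mm above the bench, on the wheel's inner side 75 mm to the press's -y from the ram axis. The axle lies along the press's y; the wheel is a solid disc with a rim 216 mm across and its outer face is about 20 mm further to -y.
- wheel (a joint): Turn of the flywheel in rad: positive = the top of the wheel moves along the press's +x, away from the robot (over the top and down the far side). 0 = ram at the top of its stroke, handle straight up. It starts within 0.25 rad of 0 either way, and stays where it is left (friction about 2 to 3 N at the handle, up to about 10 N while the cap is being pressed in the second quarter of the turn).
- rim_mark (a point): A brass index pin on the outer face of the wheel's rim, 101 mm from the axle, in line with the handle's slot (the handle stands between it and the axle); straight above the axle at wheel = 0. Turns with the wheel.
- ram (a joint): How far the ram is down from its top position, in m: 0 at wheel 0, 0.024 at wheel = pi (bottom), 0 again after one revolution.
- jar_b: Finished white jar, like the other but with its cap home, 54 mm high: leave alone. Origin at the centre of its underside.
- jar_c: Another finished white jar, 54 mm high: leave alone.
- dropper_a: Amber dropper bottle 34 mm across, 99 mm high: leave alone.
- dropper_b: Amber dropper bottle 34 mm across, 99 mm high: leave alone.
- spare_cap: Spare white cap 55 mm across, 14 mm thick, lying on the bench: leave alone.
- spatula: Steel spatula 190 mm long lying on the bench: leave alone.
- slot_mid (a point): Middle of the radial slot in the wheel's outer face where the handle's pin is clamped, 68 mm from the axle. The handle is not measured: its throw (axis to axle) is set somewhere from 50 to 86 mm and stays. It is a black cylinder 24 mm across, free to spin on its pin, reaching from 99 to 185 mm to the press's -y of the ram axis. Find it by touch or sight, pinch it with 15 to 20 N, follow by feel.
Things that resemble listed ones, but are neither listed nor needed, are in the scene too. What is shaped like the jar but green is not meant.

How it is judged:
On the way, in this order (a step that is already met when the one before it is completed fails the run):
1. the loose-lidded jar stands seated in the nest, let go, its cap still proud (horizontal distance between jar and nest below 0.004 m and z of jar in the frame of nest below 0.002 m and angle between jar's own z axis and vertical below 0.05 rad and contact force between the fingers and jar below 0.1 N and value of joint cap below 0.002 m), for 0.2 s.
2. the slide is home against its stop with the jar in it, cap still proud, wheel not yet turned (y of nest in the frame of press below 0.0015 m and horizontal distance between jar and nest below 0.004 m and z of jar in the frame of nest below 0.002 m and value of joint cap below 0.002 m and value of joint wheel below 0.5 rad), for 0.2 s.
3. the flywheel has brought the ram down and the cap is pressed home (value of joint wheel above 2.6 rad and value of joint cap above 0.007 m and y of nest in the frame of press below 0.0015 m), for 0.05 s.
At the end, for the whole second after the job is handed in: Jar upright in the nest (4 mm of centre, bottomed to 2 mm), cap home to 1 mm, slide against its stop to 1.5 mm, wheel at rest after one forward revolution with its rim pin within 15 mm of where it started, ram up again to 3 mm, hands off (value of joint cap above 0.007 m and y of nest in the frame of press below 0.0015 m and horizontal distance between jar and nest below 0.004 m and z of jar in the frame of nest below 0.002 m and angle between jar's own z axis and vertical below 0.05 rad and value of joint wheel above 5.7 rad and distance of rim_mark from where it was at the start of the episode below 0.015 m and value of joint ram below 0.003 m and velocity of joint wheel between -0.05 and 0.05 rad/s and linear speed of jar below 0.01 m/s); the robot touches nothing.
It fails at once if the press's handle or slide squeezed or forced with more than 50 N in all (contact force between the fingers and press above 50 N).
It fails at once if the flywheel turned well past one revolution, or backwards (value of joint wheel above 6.8 rad or value of joint wheel below -0.5 rad).
It fails at once if the jar tipped (angle between jar's own z axis and vertical above 0.4 rad).
It fails at once if another thing disturbed (distance of any of jar_b, jar_c, dropper_a, dropper_b, spare_cap, spatula from where it was at the start of the episode above 0.02 m).
It also fails if it takes over 72 s, if anything falls off the work surface, if the arm or the gripper's body presses on something with over 40 N, if the wrist force passes 120 N, or if a joint passes its speed limit or range.

ROBOT

A 7-joint arm with a two-finger parallel gripper is mounted at the origin on the work surface. World frame = base frame: x ahead of the robot, y to its left, z up, the work surface at z = 0. Lengths are in m, angles in rad, forces in N, time in s.
With the tool pointing down it reaches from about 0.35 to 0.9 m from the base axis. Payload 7.2 kg.
Tool frame: the origin (TCP) lies midway between the tips of the shut fingers; the grasp point (between the pads) lies 19 mm behind it (r.hold_point_z is the distance from the TCP to the grasp point, in m); z points along the fingers, y is the direction in which the jaws open and shut (so a half turn about z gives the same grasp; the last joint's range is limited). The gripper opens to 88 mm and grips with 3 to 60 N. Pads are 20 mm wide; open, the fingers measure 115 mm over their backs; the gripper's body (75 mm by 178 mm) begins 61 mm behind the grasp point.
Start: joints at [1.147, 0.411, -0.013, 1.596, 0.006, 1.134, -0.082], TCP at [0.218, -0.586, 0.223] pointing down, gripper open.
Joint ranges: [-2.95, 2.95], [-0.29, 1.99], [-1.47, 1.44], [0.14, 2.54], [-1.03, 4.17], [0.13, 1.85], [-2.86, 2.86]. Speed limits (rad/s): [2.39, 2.39, 3.01, 3.01, 3.14, 3.14, 3.14].

INTERFACE

Orientations are given as [roll, pitch, yaw] about the fixed x, y, z axes, in that order (R = Rz(yaw) Ry(pitch) Rx(roll)).
In Python, from plant import r gives the robot as it stands. The module is installed in compiled form; this text tells all that it offers.
- The arm moves only by the shell command python3 -m pendant 'ROWS' [FORCE]. ROWS is JSON, a list of rows, each an object with "jaw": the closure, from 0 (fully open) to 1 (shut); "delta_pos": the shift along the tool's x, y, z in cm, a list of three; "twist": the turn about the tool's z in rad. A call has 1 to 20 rows; each row is the pose to reach, as a shift and turn from the pose commanded when the call began, along the tool's axes at that moment; what a row does not reach only later rows make up. A row lasts 1/12 s, in which the tool goes at most 41.7 mm and 7.16 degrees, less where a joint would pass 70% of its speed; a pose out of reach is approached as far as the arm can. A call with a gripper value outside its range is refused whole. The fingers move at their own pace and stop on an object; FORCE is the grip in N (left out, the last holds). Time passes only in rows, so rows that repeat a pose let the fingers close. It gives the time, the measured TCP pose, the force and the opening at its end, in the units of the state.
- r.state(): the state, without advancing time (a new reading comes with each control period).
- r.grab_frame(name): name is "side" or "top"; returns (picture, depth): 384x512x3 uint8, red, green, blue; 384x512 float32, m along the optical axis (not along the pixel's ray), 0 where there is no reading.
- r.camera_params(name): a dict with "mtx" (3x3 intrinsics, pixels), "dist_coeffs" ([k1, k2, p1, p2, k3] as OpenCV has them; the pictures are not rectified), "world_from_camera" (4x4, takes a point from camera to world coordinates). Camera axes: x right, y down, z forward; pixel columns grow to the right and rows downward; lengths in m; the calibration is good to about 2 mm. A picture is of the moment at which its call begins. camera_params takes no time and is no camera call.
- r.job_done(): hands the job in, once; it reports no verdict.
Trained networks look in the newest picture that a camera, given by its name, has taken for a name from the list of things; names that differ only in an ending like _2 or _b are one class to them, and where a whole thing is asked for, a point or a joint stands for the part that bears it (a point fixed in the world has none). Each returns a list of dicts, best first, with "conf" (0 to 1); they miss things now and then, are a little off and sometimes report something else, mostly with a low value. They report only what shows in the picture. A call takes as long as a camera call. They do not tell look-alikes from the thing itself.
- r.boxes_of(target, camera): "extent" ([left, top, right, bottom] in pixels, round what is visible of it).
- r.trace(target, camera): "pixels" (384x512 bool, what is visible of it) and "extent" ([left, top, right, bottom] in pixels, round what is visible of it).
- r.tip_of(target, camera): "point" ([column, row] in pixels: a listed point, or the origin of a listed thing).
The state is a dict: "t": time; "joints": joint angles; "joint_velocities": joint speeds; "tau": joint torques, N m; "position": TCP position; "tcp_rot": TCP orientation; "contact_force": force on the tool from outside, world axes, zero at the start; "wrist_torque": the same for the moment, N m; "grip_width": finger opening in m.
Only numpy, scipy, OpenCV 4.12 (cv2) and the standard library are available. Lean on these libraries where they do the work, as an engineer would, in place of code of your own. Each camera call takes 0.05 s, during which the arm holds its last target. There are 200 camera calls.

## Working session

There is one attempt and no reset: what is moved stays moved. The work goes in short steps, Python scripts to look and compute and a shell command to move; the robot and the scene stay as the last step left them, time stands still between calls to the robot, and variables do not carry over. Pictures are saved under pics/ and viewed, about 8 in all and at most 12, crops included, and the job is handed in when it is done.

```bash
mkdir -p pics; cat > h.py <<'E'
import numpy as np, cv2
from plant import r
def px2w(cam,uv,depth=None,z=None):
    p=r.camera_params(cam);K=np.array(p["mtx"]);T=np.array(p["world_from_camera"])
    n=cv2.undistortPoints(np.array([[uv]],float),K,np.array(p["dist_coeffs"],float))[0,0]
    d=np.array([n[0],n[1],1.])
    if z is not None:
        w=T[:3,:3]@d; depth=(z-T[2,3])/w[2]
    return T[:3,:3]@(d*depth)+T[:3,3]
def w2px(cam,X):
    p=r.camera_params(cam);T=np.linalg.inv(np.array(p["world_from_camera"]))
    return cv2.projectPoints(np.array([X],float),cv2.Rodrigues(T[:3,:3])[0],T[:3,3],np.array(p["mtx"]),np.array(p["dist_coeffs"],float))[0].ravel()
def save(n,im): cv2.imwrite("pics/"+n+".png",im[:,:,::-1])
def dmed(D,uv,k=2):
    u,v=int(round(uv[0])),int(round(uv[1]));a=D[max(v-k,0):v+k+1,max(u-k,0):u+k+1];a=a[a>0]
    return float(np.median(a)) if len(a) else 0
E
python3 - <<'E'
from h import *
s=r.state();print({k:np.round(v,3) for k,v in s.items()}, r.hold_point_z)
for c in("side","top"):
    im,D=r.grab_frame(c);save(c+"0",im);np.save(c+"D",D)
    print(c,np.round(r.camera_params(c)["world_from_camera"],2).tolist())
    for t in("jar","nest","knob_top","wheel_hub","rim_mark","slot_mid","press","slide","spare_cap","dropper_a","spatula"):
        for d in r.tip_of(t,c)[:5]:
            d_=dmed(D,d["point"]); print(c,t,np.round(d["point"]),round(d["conf"],2),np.round(px2w(c,d["point"],d_),3) if d_ else None)
E
```

```text
{'t': np.float64(0.0), 'joints': array([ 1.147,  0.412, -0.013,  1.597,  0.006,  1.134, -0.082]), 'joint_velocities': array([ 0.002,  0.001,  0.001, -0.   , -0.001,  0.001, -0.001]), 'tau': array([ 0.0000e+00, -5.8794e+01,  6.4200e-01, -2.9107e+01, -5.4000e-02,
        1.8000e-02,  0.0000e+00]), 'position': array([ 0.218, -0.585,  0.222]), 'tcp_rot': array([-3.14 ,  0.   ,  0.356]), 'contact_force': array([ 0.806, -0.087,  0.379]), 'wrist_torque': array([-0.07 ,  0.043,  0.041]), 'grip_width': np.float64(0.088)} 0.0187
side [[-0.78, -0.47, 0.41, -0.03], [-0.62, 0.61, -0.49, 0.62], [-0.01, -0.64, -0.77, 1.21], [0.0, 0.0, 0.0, 1.0]]
side jar [248. 320.] 0.95 [0.344 0.228 0.056]
side jar [148. 290.] 0.92 [0.607 0.324 0.047]
side jar [194. 344.] 0.89 [0.413 0.353 0.045]
side jar [150. 326.] 0.57 [0.527 0.388 0.053]
side nest [228. 253.] 0.69 [0.522 0.1   0.033]
side knob_top [207. 270.] 0.74 [0.517 0.19  0.064]
side knob_top [287. 138.] 0.74 [ 0.504 -0.141  0.307]
side knob_top [231. 252.] 0.59 [0.519 0.092 0.033]
side wheel_hub [282. 170.] 0.78 [ 0.491 -0.104  0.223]
side rim_mark [289.
[... 659 characters left out ...]
jar [138. 230.] 0.69 [0.417 0.341 0.061]
top jar [180. 248.] 0.49 [0.359 0.205 0.06 ]
top nest [214. 201.] 0.66 [0.514 0.095 0.032]
top knob_top [182. 199.] 0.76 [0.518 0.197 0.066]
top wheel_hub [281. 196.] 0.85 [ 0.501 -0.116  0.223]
top rim_mark [293. 188.] 0.93 [ 0.512 -0.144  0.302]
top slot_mid [287. 190.] 0.96 [ 0.518 -0.133  0.243]
top press [258. 203.] 0.98 [ 0.48  -0.047  0.242]
top slide [214. 199.] 0.61 [0.522 0.096 0.031]
top spare_cap [327. 217.] 0.46 [ 0.458 -0.284  0.013]
top dropper_a [365. 214.] 0.57 [ 0.467 -0.412  0.028]
top dropper_a [360. 190.] 0.5 [ 0.545 -0.396  0.03 ]
top spatula [341. 186.] 0.84 [ 0.565 -0.338  0.005]
top spatula [141. 228.] 0.24 [0.423 0.334 0.06 ]
```

```bash
python3 - <<'E'
from h import *
a=cv2.imread("pics/side0.png");b=cv2.imread("pics/top0.png")
cv2.imwrite("pics/s1.png",cv2.resize(a[90:390,100:400],None,fx=2,fy=2,interpolation=3))
cv2.imwrite("pics/t1.png",cv2.resize(b[130:280,100:400],None,fx=2.6,fy=2.6,interpolation=3))
from scipy.ndimage import label
p=r.camera_params("top");K=np.array(p["mtx"]);T=np.array(p["world_from_camera"])
def cloud(c):
    D=np.load(c+"D.npy");p=r.camera_params(c);K=np.array(p["mtx"]);T=np.array(p["world_from_camera"])
    v,u=np.mgrid[:384,:512];n=cv2.undistortPoints(np.stack([u.ravel(),v.ravel()],1).astype(float)[:,None],K,np.array(p["dist_coeffs"],float))[:,0]
    P=np.c_[n,np.ones(len(n))]*D.ravel()[:,None];return (P@T[:3,:3].T+T[:3,3]).reshape(384,512,3)
for c,z0 in(("top",.044),("side",.044)):
    W=cloud(c);np.save(c+"W",W)
    for n,(x,y) in dict(A=(.61,.31),B=(.535,.375),C=(.415,.348),D=(.352,.218)).items():
        m=(np.hypot(W[...,0]-x,W[...,1]-y)<.045)&(W[...,2]>z0)
        q=W[m];print(c,n,len(q),np.round(np.percentile(q[:,2],[50,80,95]),4),np.round(q[q[:,2]>np.percentile(q[:,2],50)-.006].mean(0),4), a[tuple(np.argwhere(m).mean(0).astype(int))] if c=="side" else b[tuple(np.argwhere(m).mean(0).astype(int))])
E
```

```text
top A 202 [0.0529 0.0553 0.0581] [0.6306 0.3092 0.053 ] [105  96  92]
top B 221 [0.0527 0.0554 0.0578] [0.5496 0.3785 0.0531] [106  98  92]
top C 225 [0.0601 0.0627 0.0653] [0.4322 0.3398 0.0602] [106  97  94]
top D 235 [0.0609 0.0638 0.0661] [0.3645 0.2102 0.0612] [31 71 25]
side A 316 [0.0539 0.0564 0.058 ] [0.6279 0.3108 0.0542] [130 129 125]
side B 400 [0.0544 0.0564 0.0584] [0.5471 0.3789 0.0546] [128 127 123]
side C 410 [0.0624 0.0645 0.0661] [0.4308 0.3404 0.0626] [129 128 123]
side D 377 [0.0618 0.0635 0.0656] [0.363  0.2131 0.0619] [49 90 45]
```

View pics/s1.png

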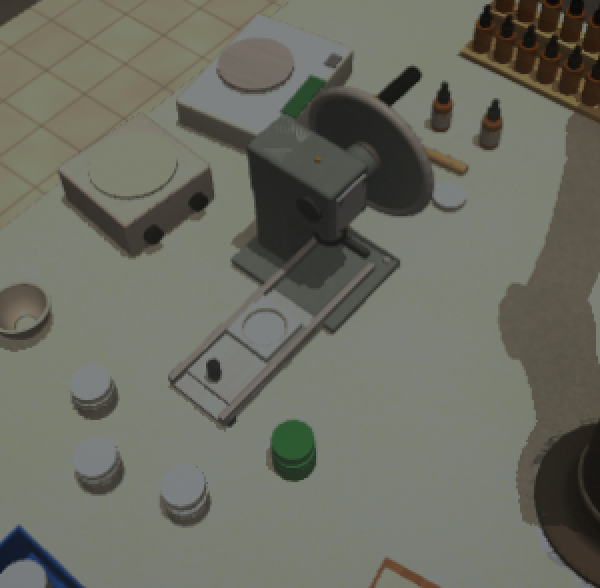

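View pics/t1.png

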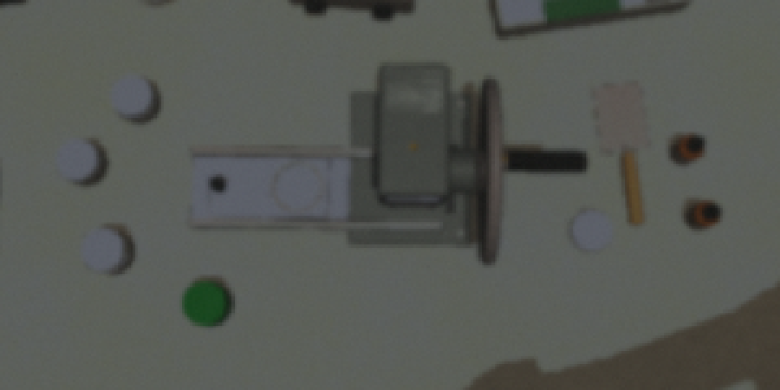

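Three white jars, side-crop (92,385), (97,460), (185,490): the third, full-side (192,338), tops out at 62 mm and the others at 54 mm. The green one at crop (293,450) is not meant. Next I confirm this in a crop and refine the geometry.

```bash
python3 - <<'E'
from h import *
a=cv2.imread("pics/side0.png")
g=cv2.convertScaleAbs(a[275:370,120:220],alpha=1.7)
cv2.imwrite("pics/jars.png",cv2.resize(g,None,fx=6,fy=6,interpolation=2))
for c in("top","side"):
    W=np.load(c+"W.npy")
    for t,z in(("nest",.032),("knob_top",.069),("wheel_hub",.2),("rim_mark",.301)):
        L=[]
        for k in range(3):
            r.grab_frame(c)
            d=r.tip_of(t,c)
            if d:L.append(d[0]["point"])
        u=np.median(L,0);print(c,t,np.round(u,1),np.round(px2w(c,u,z=z),4))
    im=cv2.imread("pics/%s0.png"%c)
    hs=im.max(2)
    # block top (z~.041)
    m=(abs(W[...,2]-.041)<.006)&(abs(W[...,0]-.52)<.06)&(W[...,1]>.04)&(W[...,1]<.17); q=W[m]
    # slide plate white colour -> minAreaRect projected at z=.029
    # handle
    m=(W[...,2]>.2)&(W[...,1]<-.155)&(W[...,1]>-.25)&(abs(W[...,0]-.52)<.15); h=W[m];
    if len(h):
        print(c,"handle",len(h),np.round(h.mean(0),4),"z95",np.round(np.percentile(h[:,2],[50,90,97]),4),"y",np.round(np.percentile(h[:,1],[2,98]),4))
        f=np.polyfit(h[:,1],h[:,0],1);print(" handle x(y)=",np.round(f,4))
    m=(W[...,2]>.2)&(W[...,1]<-.11)&(W[...,1]>-.16)&(abs(W[...,0]-.52)<.15);h=W[m];f=np.polyfit(h[:,0],h[:,1],1);print(c,"wheel y(x)",f,np.round(np.percentile(h[:,0],[1,99]),3),np.round(np.percentile(h[:,2],[99]),3))
    m=(W[...,2]>.235)&(W[...,2]<.26)&(W[...,1]>-.09)&(abs(W[...,0]-.52)<.15);h=W[m]
    box=cv2.minAreaRect(h[:,:2].astype(np.float32)*1000);print(c,"head",box)
    m=(W[...,2]>.024)&(W[...,2]<.06)&(W[...,1]>.05)&(W[...,1]<.26)&(W[...,0]>.44)&(W[...,0]<.6);h=W[m]
    print(c,"slide",cv2.minAreaRect(h[:,:2].astype(np.float32)*1000), np.percentile(h[:,2],[50,98]))
E
```

```text
top nest [214.5 198.5] [0.523  0.0944 0.032 ]
top knob_top [181.9 197.9] [0.5211 0.1982 0.069 ]
top wheel_hub [283.7 197.3] [ 0.5014 -0.1251  0.2   ]
top rim_mark [290.3 190.2] [ 0.507  -0.1361  0.301 ]
top handle 235 [ 0.5045 -0.1956  0.2892] z95 [0.2896 0.2938 0.2947] y [-0.2345 -0.1561]
 handle x(y)= [0.0066 0.5058]
top wheel y(x) [-0.01523493 -0.12621409] [0.403 0.604] [0.309]
top head ((547.00244140625, -50.475502014160156), (78.01429748535156, 155.36962890625), 88.77020263671875)
top slide ((513.9944458007812, 142.07785034179688), (181.82603454589844, 105.2083969116211), 88.71793365478516) [0.03107329 0.04394952]
side nest [229.1 251. ] [0.5254 0.0929 0.032 ]
side knob_top [207.8 269.2] [0.5151 0.1878 0.069 ]
side wheel_hub [281.7 170.8] [ 0.5026 -0.1183  0.2   ]
side rim_mark [287.7 138.9] [ 0.5045 -0.1437  0.301 ]
side handle 204 [ 0.5018 -0.1939  0.2892] z95 [0.2902 0.2938 0.2953] y [-0.2307 -0.1569]
 handle x(y)= [0.0236 0.5063]
side wheel y(x) [-0.01613346 -0.1225579 ] [0.403 0.604] [0.308]
side head ((548.0955810546875, -48.83353805541992), (82.038330078125, 155.2542266845703), 88.71442413330078)
side slide ((512.2388916015625, 143.72630310058594), (186.415283203125, 107.04122161865234), 89.98735809326172) [0.03223676 0.04532842]
```

View pics/jars.png

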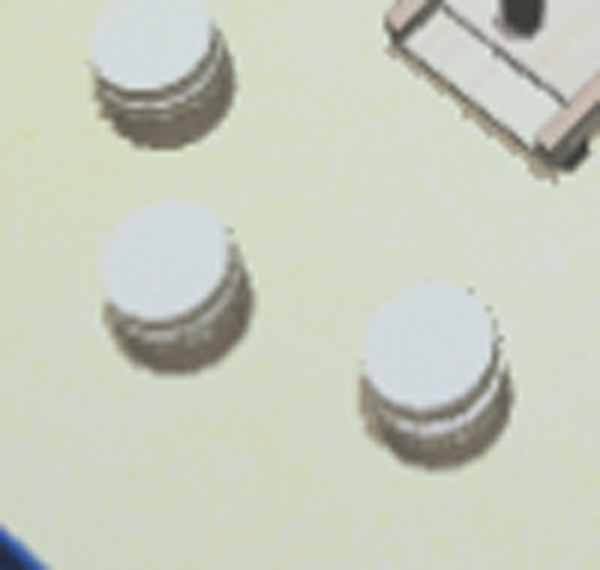

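The crop confirms it: the jar at crop (430,350) shows the wide gap under its cap, the other two don't. The press yaw estimates are too loose, so I'll rectify the slide region to fit it better.

```bash
cat >> h.py <<'E'
def ortho(cam,img,x0,x1,y0,y1,z,s=.0005):
    # rows: x decreasing ; cols: y decreasing
    X,Y=np.meshgrid(np.arange(x1,x0,-s),np.arange(y1,y0,-s),indexing="ij")
    P=np.stack([X.ravel(),Y.ravel(),np.full(X.size,z)],1)
    p=r.camera_params(cam);T=np.linalg.inv(np.array(p["world_from_camera"]))
    u=cv2.projectPoints(P,cv2.Rodrigues(T[:3,:3])[0],T[:3,3],np.array(p["mtx"]),np.array(p["dist_coeffs"],float))[0].reshape(X.shape+(2,)).astype(np.float32)
    return cv2.remap(img,u[...,0],u[...,1],2)
def capfit(cam,x,y,ztop,img):
    """cap centre from brightness segmentation in ortho at ztop"""
    o=ortho(cam,img,x-.05,x+.05,y-.05,y+.05,ztop);g=o.max(2) if o.ndim==3 else o
    return o
E
python3 - <<'E'
from h import *
a=cv2.imread("pics/side0.png");b=cv2.imread("pics/top0.png")
f=lambda i:cv2.convertScaleAbs(i,alpha=1.8)
A=ortho("top",f(b),.44,.60,.03,.27,.041,.0006);B=ortho("side",f(a),.44,.60,.03,.27,.041,.0006)
C=ortho("top",f(b),.36,.50,.28,.42,.062,.0006);Dd=ortho("side",f(a),.36,.50,.28,.42,.062,.0006)
h=max(A.shape[0],C.shape[0]);pad=lambda i:np.pad(i,((0,h-i.shape[0]),(0,0),(0,0)))
cv2.imwrite("pics/ortho.png",np.vstack([np.hstack([pad(A),pad(C)]),np.hstack([pad(B),pad(Dd)])]))
print(A.shape,C.shape)
# handle/top surfaces: PCA of handle ridge using both
for c in("top","side"):
    W=np.load(c+"W.npy")
    m=(W[...,2]>.255)&(W[...,1]<-.15)&(W[...,1]>-.26)&(abs(W[...,0]-.5)<.05);h=W[m]
    n=h[:,:2]-h[:,:2].mean(0);v=np.linalg.svd(n,full_matrices=False)[2][0];print(c,h.mean(0),v[0]/v[1])
    m=(W[...,2]>.235)&(W[...,2]<.26)&(W[...,1]>-.085)&(W[...,1]<.0)&(abs(W[...,0]-.54)<.1);h=W[m]
    for s in(0,1):
        xs=[];ys=[]
        for y in np.arange(-.075,-.02,.006):
            k=h[abs(h[:,1]-y)<.004]
            if len(k)>5: xs.append(k[:,0].min() if s==0 else k[:,0].max());ys.append(y)
        print(c,"head edge",s,np.round(np.polyfit(ys,xs,1),3))
    xs=[];ys=[]
    for x in np.arange(.48,.6,.008):
        k=h[abs(h[:,0]-x)<.005]
        if len(k)>5: ys.append(k[:,1].max());xs.append(x)
    print(c,"head side",np.round(np.polyfit(xs,ys,1),3))
E
```

```text
(267, 401, 3) (234, 234, 3)
top [ 0.50457453 -0.19330612  0.28917168] 0.009459623648263468
top head edge 0 [0.085 0.478]
top head edge 1 [0.099 0.628]
top head side [-0.037  0.007]
side [ 0.50178467 -0.19333517  0.28927812] 0.02570329993877142
side head edge 0 [-0.041  0.47 ]
side head edge 1 [-0.017  0.623]
side head side [-0.021  0.003]
```

View pics/ortho.png

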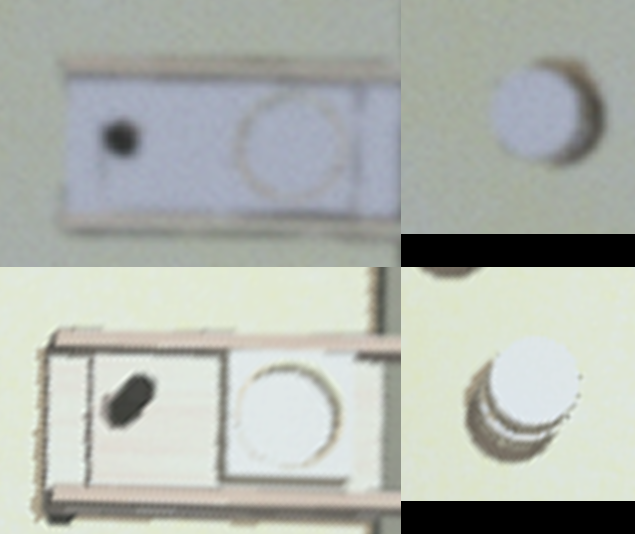

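Top-view ortho: nest centre about (291,146), jar cap (535,114). Both cameras agree: nest ≈ (0.512, 0.096), jar ≈ (0.431, 0.340), press yaw ≈ -0.03. Moving now.

```bash
python3 -m pendant '[{"jaw":0,"delta_pos":[0,0,-12],"twist":-0.12},{"jaw":0,"delta_pos":[0,0,-17],"twist":-0.24},{"jaw":0,"delta_pos":[0,0,-17.7],"twist":-0.36},{"jaw":0,"delta_pos":[0,0,-17.7],"twist":-0.36},{"jaw":0,"delta_pos":[39.3,-47.8,-17.7],"twist":-1.185},{"jaw":0,"delta_pos":[39.3,-47.8,-17.7],"twist":-1.185},{"jaw":0,"delta_pos":[39.3,-47.8,-17.7],"twist":-1.185},{"jaw":0,"delta_pos":[39.3,-47.8,-17.7],"twist":-1.185},{"jaw":0,"delta_pos":[39.3,-47.8,-17.7],"twist":-1.185},{"jaw":0,"delta_pos":[39.3,-47.8,-17.7],"twist":-1.185},{"jaw":0,"delta_pos":[39.3,-47.8,-17.7],"twist":-1.185},{"jaw":0,"delta_pos":[39.3,-47.8,-17.7],"twist":-1.185},{"jaw":0,"delta_pos":[39.3,-47.8,-17.7],"twist":-1.185},{"jaw":0,"delta_pos":[39.3,-47.8,-17.7],"twist":-1.185},{"jaw":0,"delta_pos":[39.3,-47.8,-17.7],"twist":-1.185},{"jaw":0,"delta_pos":[39.3,-47.8,-17.7],"twist":-1.185},{"jaw":0,"delta_pos":[39.3,-47.8,-17.7],"twist":-1.185},{"jaw":0,"delta_pos":[39.3,-47.8,-17.7],"twist":-1.185},{"jaw":0,"delta_pos":[39.3,-47.8,-17.7],"twist":-1.185},{"jaw":0,"delta_pos":[39.3,-47.8,-17.7],"twist":-1.185}]' 20; python3 -c "
from h import *;print(np.round(r.state()['joints'],2))"
```

```text
t: 5.27
position: [0.4206, 0.0063, 0.4004]
tcp_rot: [3.139, -0.002, 1.55]
contact_force: [-0.0, -0.5, -0.3]
grip_width: 0.0877
[ 0.68 -0.03 -0.77  1.72 -0.02  1.44 -0.11]
```

```bash
python3 -m pendant '[{"jaw":0,"delta_pos":[34,0.1,10],"twist":0},{"jaw":0,"delta_pos":[34,0.1,10],"twist":0},{"jaw":0,"delta_pos":[34,0.1,10],"twist":0},{"jaw":0,"delta_pos":[34,0.1,10],"twist":0},{"jaw":0,"delta_pos":[34,0.1,15],"twist":0},{"jaw":0,"delta_pos":[34,0.1,15],"twist":0},{"jaw":0,"delta_pos":[34,0.1,15],"twist":0},{"jaw":0,"delta_pos":[34,0.1,15],"twist":0},{"jaw":0,"delta_pos":[34,0.1,20],"twist":0},{"jaw":0,"delta_pos":[34,0.1,25],"twist":0},{"jaw":0,"delta_pos":[34,0.1,28],"twist":0},{"jaw":0,"delta_pos":[34,0.1,30],"twist":0},{"jaw":0,"delta_pos":[34,0.1,30],"twist":0},{"jaw":0,"delta_pos":[34,0.1,30],"twist":0},{"jaw":0,"delta_pos":[34,0.1,30],"twist":0}]'; python3 -c "
from h import *;print(np.round(r.state()['joints'],2))"
```

```text
t: 6.52
position: [0.4312, 0.3394, 0.1009]
tcp_rot: [3.141, -0.001, 1.541]
contact_force: [-0.4, 0.8, 0.7]
grip_width: 0.0881
[-0.12  0.57 -0.86  1.87  0.53  0.95 -1.25]
```

```bash
python3 -m pendant '[{"jaw":0,"delta_pos":[0,0,2],"twist":0},{"jaw":0,"delta_pos":[0,0,4],"twist":0},{"jaw":0,"delta_pos":[0,0,6],"twist":0},{"jaw":0,"delta_pos":[0,0,7.5],"twist":0},{"jaw":0,"delta_pos":[0,0,8.7],"twist":0},{"jaw":0,"delta_pos":[0,0,8.7],"twist":0},{"jaw":0,"delta_pos":[0,0,8.7],"twist":0},{"jaw":0.5,"delta_pos":[0,0,8.7],"twist":0},{"jaw":0.5,"delta_pos":[0,0,8.7],"twist":0},{"jaw":0.5,"delta_pos":[0,0,8.7],"twist":0},{"jaw":0.5,"delta_pos":[0,0,8.7],"twist":0},{"jaw":0.5,"delta_pos":[0,0,8.7],"twist":0},{"jaw":0.5,"delta_pos":[0,0,8.7],"twist":0}]' 15
```

```text
t: 7.6
position: [0.4312, 0.3391, 0.013]
tcp_rot: [3.141, -0.0, 1.541]
contact_force: [0.2, 0.2, 1.8]
grip_width: 0.0571
```

```bash
python3 -m pendant '[{"jaw":0.5,"delta_pos":[0,0,-3],"twist":0},{"jaw":0.5,"delta_pos":[0,0,-6],"twist":0},{"jaw":0.5,"delta_pos":[0,0,-9],"twist":0},{"jaw":0.5,"delta_pos":[0,0,-9],"twist":0},{"jaw":0.5,"delta_pos":[-3,1.1,-9],"twist":0},{"jaw":0.5,"delta_pos":[-6,2.2,-9],"twist":0},{"jaw":0.5,"delta_pos":[-9,3.3,-9],"twist":0},{"jaw":0.5,"delta_pos":[-12,4.4,-9],"twist":0},{"jaw":0.5,"delta_pos":[-15,5.5,-9],"twist":0},{"jaw":0.5,"delta_pos":[-18,6.6,-9],"twist":0},{"jaw":0.5,"delta_pos":[-21,7.7,-9],"twist":0},{"jaw":0.5,"delta_pos":[-23,8.4,-9],"twist":0},{"jaw":0.5,"delta_pos":[-24.15,8.83,-9],"twist":0},{"jaw":0.5,"delta_pos":[-24.15,8.83,-7],"twist":0},{"jaw":0.5,"delta_pos":[-24.15,8.83,-5.5],"twist":0},{"jaw":0.5,"delta_pos":[-24.15,8.83,-5.2],"twist":0},{"jaw":0.5,"delta_pos":[-24.15,8.83,-5.2],"twist":0},{"jaw":0.5,"delta_pos":[-24.15,8.83,-5.2],"twist":0}]'
python3 - <<'E'
from h import *
im,_=r.grab_frame("side");save("side2",im);i=im[:,:,::-1]
# jar top at z=.052+.062
A=ortho("side",cv2.convertScaleAbs(i,alpha=1.8),.44,.60,.03,.17,.114,.0005)
u=w2px("side",[.512,.096,.07]).astype(int);print(u)
B=cv2.resize(cv2.convertScaleAbs(i[u[1]-50:u[1]+50,u[0]-45:u[0]+45],alpha=1.8),None,fx=5,fy=5,interpolation=2)
h=max(A.shape[0],B.shape[0]);pad=lambda q:np.pad(q,((0,h-q.shape[0]),(0,0),(0,0)))
cv2.imwrite("pics/over.png",np.hstack([pad(A),pad(B)]))
E
```

```text
t: 9.1
position: [0.5116, 0.0959, 0.0649]
tcp_rot: [-3.141, -0.001, 1.542]
contact_force: [-0.1, -0.1, -1.1]
grip_width: 0.0569
[231 246]
```

View pics/over.png

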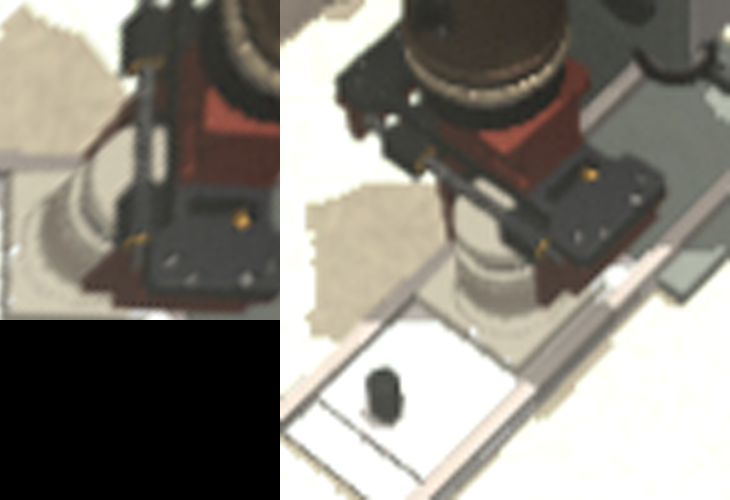

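The jar hangs over the nest, at crop (500,270), roughly concentric. Lowering by feel.

```bash
python3 -m pendant '[{"jaw":0.5,"delta_pos":[0,0,0.5],"twist":0},{"jaw":0.5,"delta_pos":[0,0,0.9],"twist":0},{"jaw":0.5,"delta_pos":[0,0,1.1],"twist":0},{"jaw":0.5,"delta_pos":[0,0,1.2],"twist":0},{"jaw":0.5,"delta_pos":[0,0,1.3],"twist":0},{"jaw":0.5,"delta_pos":[0,0,1.3],"twist":0},{"jaw":0.5,"delta_pos":[0,0,1.3],"twist":0}]'
```

```text
t: 9.73
position: [0.5118, 0.0949, 0.0517]
tcp_rot: [3.142, 0.0, 1.541]
contact_force: [0.6, 0.4, -1.7]
grip_width: 0.0564
```

```bash
python3 -m pendant '[{"jaw":0.5,"delta_pos":[0,0,0.15],"twist":0},{"jaw":0.5,"delta_pos":[0,0,0.3],"twist":0},{"jaw":0.5,"delta_pos":[0,0,0.4],"twist":0},{"jaw":0.5,"delta_pos":[0,0,0.5],"twist":0},{"jaw":0.5,"delta_pos":[0,0,0.6],"twist":0},{"jaw":0.5,"delta_pos":[0,0,0.6],"twist":0},{"jaw":0.5,"delta_pos":[0,0,0.6],"twist":0}]'
```

```text
t: 10.32
position: [0.5117, 0.0949, 0.0456]
tcp_rot: [-3.141, 0.0, 1.541]
contact_force: [0.1, 1.2, -1.0]
grip_width: 0.0571
```

It slid into the pocket freely. Next: final millimetre, release, rise.

```bash
python3 -m pendant '[{"jaw":0.5,"delta_pos":[0,0,0.05],"twist":0},{"jaw":0.5,"delta_pos":[0,0,0.1],"twist":0},{"jaw":0.5,"delta_pos":[0,0,0.1],"twist":0},{"jaw":0.1,"delta_pos":[0,0,0.1],"twist":0},{"jaw":0,"delta_pos":[0,0,0.1],"twist":0},{"jaw":0,"delta_pos":[0,0,0.1],"twist":0},{"jaw":0,"delta_pos":[0,0,0.1],"twist":0},{"jaw":0,"delta_pos":[0,0,0.1],"twist":0},{"jaw":0,"delta_pos":[0,0,-2],"twist":0},{"jaw":0,"delta_pos":[0,0,-5],"twist":0},{"jaw":0,"delta_pos":[0,0,-8],"twist":0},{"jaw":0,"delta_pos":[0,0,-8],"twist":0},{"jaw":0,"delta_pos":[5,0,-8],"twist":0},{"jaw":0,"delta_pos":[10.2,0,-8],"twist":0},{"jaw":0,"delta_pos":[10.2,0,-8],"twist":0},{"jaw":0,"delta_pos":[10.2,0,-8],"twist":0}]' 8
python3 - <<'E'
from h import *
im,D=r.grab_frame("side");save("side3",im);i=im[:,:,::-1]
u=w2px("side",[.512,.13,.05]).astype(int);print(u)
B=cv2.resize(cv2.convertScaleAbs(i[u[1]-55:u[1]+45,u[0]-50:u[0]+50],alpha=1.5),None,fx=5,fy=5,interpolation=2)
cv2.imwrite("pics/seat.png",B)
E
```

```text
t: 11.65
position: [0.514, 0.2025, 0.1261]
tcp_rot: [3.141, -0.004, 1.547]
contact_force: [-0.2, -0.9, 0.2]
grip_width: 0.0878
[223 258]
```

View pics/seat.png

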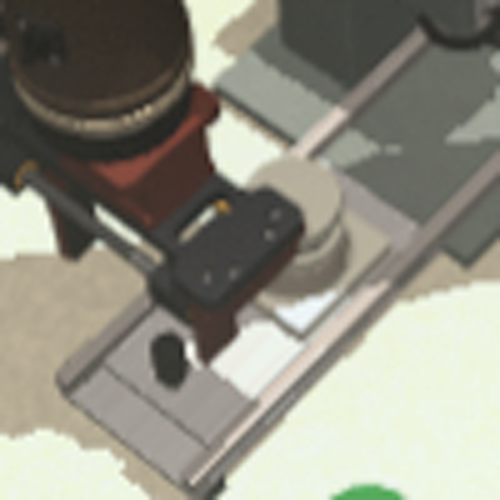

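The jar stands seated at crop (300,220) with its cap still proud, and the knob is at (172,358). Next I grip the knob, jaws pre-closed to clear the rails.

```bash
python3 -m pendant '[{"jaw":0.55,"delta_pos":[0,0,0],"twist":0},{"jaw":0.55,"delta_pos":[0,0,2],"twist":0},{"jaw":0.55,"delta_pos":[0,0,4],"twist":0},{"jaw":0.55,"delta_pos":[0,0,4],"twist":0},{"jaw":0.55,"delta_pos":[0,0,6],"twist":0},{"jaw":0.55,"delta_pos":[0,0,7],"twist":0},{"jaw":0.55,"delta_pos":[0,0,8],"twist":0},{"jaw":0.55,"delta_pos":[0,0,8.2],"twist":0},{"jaw":0.55,"delta_pos":[0,0,8.2],"twist":0},{"jaw":0.9,"delta_pos":[0,0,8.2],"twist":0},{"jaw":0.9,"delta_pos":[0,0,8.2],"twist":0},{"jaw":0.9,"delta_pos":[0,0,8.2],"twist":0},{"jaw":0.9,"delta_pos":[0,0,8.2],"twist":0},{"jaw":0.9,"delta_pos":[0,0,8.2],"twist":0}]' 8
```

```text
t: 12.87
position: [0.5147, 0.197, 0.0441]
tcp_rot: [3.141, 0.0, 1.541]
contact_force: [-2.7, -0.9, 5.7]
grip_width: 0.0179
```

```bash
python3 -m pendant '[{"jaw":0.9,"delta_pos":[-0.2,0,0],"twist":0},{"jaw":0.9,"delta_pos":[-0.6,0,0],"twist":0},{"jaw":0.9,"delta_pos":[-1.2,0,0],"twist":0},{"jaw":0.9,"delta_pos":[-2,0,0],"twist":0},{"jaw":0.9,"delta_pos":[-2.8,0,0],"twist":0},{"jaw":0.9,"delta_pos":[-3.6,0,0],"twist":0},{"jaw":0.9,"delta_pos":[-4.4,0,0],"twist":0},{"jaw":0.9,"delta_pos":[-5.2,0,0],"twist":0},{"jaw":0.9,"delta_pos":[-6,0,0],"twist":0},{"jaw":0.9,"delta_pos":[-6.8,0,0],"twist":0},{"jaw":0.9,"delta_pos":[-7.6,0,0],"twist":0},{"jaw":0.9,"delta_pos":[-8.4,0,0],"twist":0},{"jaw":0.9,"delta_pos":[-9.2,0,0],"twist":0},{"jaw":0.9,"delta_pos":[-10,0,0],"twist":0},{"jaw":0.9,"delta_pos":[-10.8,0,0],"twist":0},{"jaw":0.9,"delta_pos":[-11.4,0,0],"twist":0},{"jaw":0.9,"delta_pos":[-11.8,0,0],"twist":0},{"jaw":0.9,"delta_pos":[-12,0,0],"twist":0},{"jaw":0.9,"delta_pos":[-12,0,0],"twist":0}]'
```

```text
t: 14.45
position: [0.5121, 0.0756, 0.0441]
tcp_rot: [3.14, 0.001, 1.539]
contact_force: [0.1, -1.0, 5.9]
grip_width: 0.0177
```

```bash
python3 -m pendant '[{"jaw":0.9,"delta_pos":[-0.2,0,0],"twist":0},{"jaw":0.9,"delta_pos":[-0.4,0,0],"twist":0},{"jaw":0.9,"delta_pos":[-0.6,0,0],"twist":0},{"jaw":0.9,"delta_pos":[-0.8,0,0],"twist":0},{"jaw":0.9,"delta_pos":[-1,0,0],"twist":0},{"jaw":0.9,"delta_pos":[-1.2,0,0],"twist":0},{"jaw":0.9,"delta_pos":[-1.4,0,0],"twist":0},{"jaw":0.9,"delta_pos":[-1.6,0,0],"twist":0},{"jaw":0.9,"delta_pos":[-1.8,0,0],"twist":0},{"jaw":0.9,"delta_pos":[-2,0,0],"twist":0}]'
```

```text
t: 15.28
position: [0.5117, 0.0567, 0.0441]
tcp_rot: [3.14, -0.001, 1.541]
contact_force: [0.6, 3.4, 5.4]
grip_width: 0.0175
```

```bash
python3 -m pendant '[{"jaw":0.9,"delta_pos":[-0.15,0,0],"twist":0},{"jaw":0.9,"delta_pos":[-0.3,0,0],"twist":0},{"jaw":0.9,"delta_pos":[-0.45,0,0],"twist":0},{"jaw":0.9,"delta_pos":[-0.6,0,0],"twist":0},{"jaw":0.9,"delta_pos":[-0.6,0,0],"twist":0},{"jaw":0.9,"delta_pos":[-0.6,0,0],"twist":0}]'
```

```text
t: 15.78
position: [0.5115, 0.0512, 0.0441]
tcp_rot: [3.139, -0.001, 1.541]
contact_force: [2.8, 4.1, 5.0]
grip_width: 0.0179
```

```bash
python3 -m pendant '[{"jaw":0.9,"delta_pos":[-0.15,0,0],"twist":0},{"jaw":0.9,"delta_pos":[-0.3,0,0],"twist":0},{"jaw":0.9,"delta_pos":[-0.45,0,0],"twist":0},{"jaw":0.9,"delta_pos":[-0.6,0,0],"twist":0},{"jaw":0.9,"delta_pos":[-0.6,0,0],"twist":0},{"jaw":0.9,"delta_pos":[-0.6,0,0],"twist":0}]'
```

```text
t: 16.28
position: [0.5114, 0.0479, 0.0441]
tcp_rot: [3.139, -0.005, 1.543]
contact_force: [3.6, 11.0, 1.5]
grip_width: 0.0182
```

```bash
python3 -m pendant '[{"jaw":0.9,"delta_pos":[-0.1,0,0],"twist":0},{"jaw":0.9,"delta_pos":[-0.2,0,0],"twist":0},{"jaw":0.9,"delta_pos":[-0.2,0,0],"twist":0}]'; python3 -m pendant '[{"jaw":0.55,"delta_pos":[0.1,0,0],"twist":0},{"jaw":0.55,"delta_pos":[0.2,0,0],"twist":0},{"jaw":0.55,"delta_pos":[0.3,0,0],"twist":0},{"jaw":0.55,"delta_pos":[0.3,0,-2],"twist":0},{"jaw":0.55,"delta_pos":[0.3,0,-5],"twist":0},{"jaw":0.55,"delta_pos":[3,0,-9],"twist":0},{"jaw":0.55,"delta_pos":[6,0,-12],"twist":0},{"jaw":0.55,"delta_pos":[7,0,-15],"twist":0},{"jaw":0.55,"delta_pos":[7,0,-15],"twist":0}]'
python3 - <<'E'
from h import *
im,D=r.grab_frame("side");save("side4",im);i=im[:,:,::-1]
u=w2px("side",[.507,.0,.1]).astype(int);print(u)
B=cv2.resize(cv2.convertScaleAbs(i[u[1]-80:u[1]+60,u[0]-90:u[0]+70],alpha=1.5),None,fx=5,fy=5,interpolation=2)[:600,:800]
cv2.imwrite("pics/home.png",B)
E
```

```text
t: 16.53
position: [0.5114, 0.0461, 0.0441]
tcp_rot: [3.139, -0.005, 1.543]
contact_force: [3.6, 11.2, 0.8]
grip_width: 0.0178
t: 17.28
position: [0.5142, 0.1177, 0.1998]
tcp_rot: [3.134, -0.003, 1.545]
contact_force: [1.4, 0.6, -0.0]
grip_width: 0.0397
[254 218]
```

View pics/home.png

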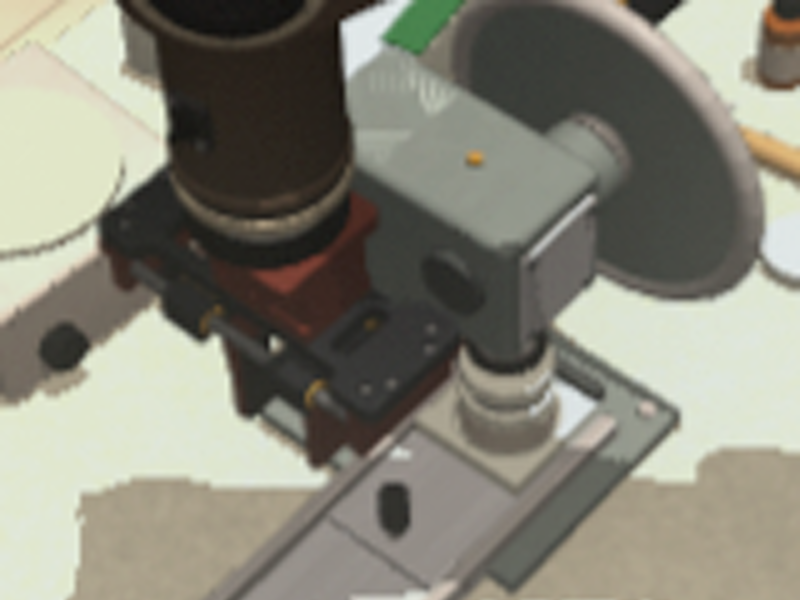

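The jar sits under the ram at crop (505,400). The pads slipped on the knob at a steady 11 N, so the slide is at its stop. Now over to the handle, which runs along y from -0.15 to -0.235 at x≈0.504 with its top at z≈0.294.

```bash
python3 -m pendant '[{"jaw":0.4,"delta_pos":[0,0,-4],"twist":0},{"jaw":0.4,"delta_pos":[0,0,-8],"twist":0},{"jaw":0.4,"delta_pos":[0,0,-12],"twist":0},{"jaw":0.4,"delta_pos":[0,0,-16.6],"twist":0},{"jaw":0.4,"delta_pos":[0,0,-16.6],"twist":0},{"jaw":0.4,"delta_pos":[-31,0.1,-16.6],"twist":0},{"jaw":0.4,"delta_pos":[-31,0.1,-16.6],"twist":0},{"jaw":0.4,"delta_pos":[-31,0.1,-16.6],"twist":0},{"jaw":0.4,"delta_pos":[-31,0.1,-16.6],"twist":0},{"jaw":0.4,"delta_pos":[-31,0.1,-16.6],"twist":0},{"jaw":0.4,"delta_pos":[-31,0.1,-16.6],"twist":0},{"jaw":0.4,"delta_pos":[-31,0.1,-16.6],"twist":0},{"jaw":0.4,"delta_pos":[-31,0.1,-16.6],"twist":0},{"jaw":0.4,"delta_pos":[-31,0.1,-16.6],"twist":0},{"jaw":0.4,"delta_pos":[-31,0.1,-16.6],"twist":0},{"jaw":0.4,"delta_pos":[-31,0.1,-16.6],"twist":0},{"jaw":0.4,"delta_pos":[-31,0.1,-16.6],"twist":0}]'; python3 -c "
from h import *;print(np.round(r.state()['joints'],2))"
```

```text
t: 18.75
position: [0.5039, -0.1956, 0.3593]
tcp_rot: [-3.141, -0.0, 1.543]
contact_force: [-0.3, 0.9, 0.0]
grip_width: 0.0524
[ 1.    0.3  -0.92  1.55  0.24  1.41  0.04]
```

```bash
python3 -m pendant '[{"jaw":0.4,"delta_pos":[0,0,2.5],"twist":0},{"jaw":0.4,"delta_pos":[0,0,5],"twist":0},{"jaw":0.4,"delta_pos":[0,0,7],"twist":0},{"jaw":0.4,"delta_pos":[0,0,8.5],"twist":0},{"jaw":0.4,"delta_pos":[0,0,9.7],"twist":0},{"jaw":0.4,"delta_pos":[0,0,9.7],"twist":0},{"jaw":0.4,"delta_pos":[0,0,9.7],"twist":0}]'; python3 -m pendant '[{"jaw":0.9,"delta_pos":[0,0,0],"twist":0},{"jaw":0.9,"delta_pos":[0,0,0],"twist":0},{"jaw":0.9,"delta_pos":[0,0,0],"twist":0},{"jaw":0.9,"delta_pos":[0,0,0],"twist":0},{"jaw":0.9,"delta_pos":[0,0,0],"twist":0}]' 15
```

```text
t: 19.33
position: [0.5041, -0.1962, 0.2628]
tcp_rot: [-3.141, -0.0, 1.542]
contact_force: [1.3, -0.2, 0.9]
grip_width: 0.0527
t: 19.75
position: [0.5045, -0.1972, 0.2632]
tcp_rot: [3.14, 0.0, 1.541]
contact_force: [-2.7, 0.4, 1.2]
grip_width: 0.0237
```

```bash
python3 -m pendant '[{"jaw":0.9,"delta_pos":[0,0.35,0.01],"twist":0},{"jaw":0.9,"delta_pos":[0,0.71,0.03],"twist":0},{"jaw":0.9,"delta_pos":[0,1.41,0.12],"twist":0},{"jaw":0.9,"delta_pos":[0,2.1,0.28],"twist":0},{"jaw":0.9,"delta_pos":[0,2.77,0.49],"twist":0},{"jaw":0.9,"delta_pos":[0,3.42,0.76],"twist":0},{"jaw":0.9,"delta_pos":[0,4.05,1.09],"twist":0},{"jaw":0.9,"delta_pos":[0,4.05,1.09],"twist":0}]'
```

```text
t: 20.42
position: [0.5474, -0.198, 0.2515]
tcp_rot: [3.138, -0.001, 1.541]
contact_force: [4.4, -1.6, 2.5]
grip_width: 0.0233
```

```bash
python3 -m pendant '[{"jaw":0.9,"delta_pos":[0,0.3,0.19],"twist":0},{"jaw":0.9,"delta_pos":[0,0.6,0.38],"twist":0},{"jaw":0.9,"delta_pos":[0,1.16,0.81],"twist":0},{"jaw":0.9,"delta_pos":[0,1.68,1.29],"twist":0},{"jaw":0.9,"delta_pos":[0,2.16,1.81],"twist":0},{"jaw":0.9,"delta_pos":[0,2.59,2.37],"twist":0},{"jaw":0.9,"delta_pos":[0,2.97,2.97],"twist":0},{"jaw":0.9,"delta_pos":[0,2.97,2.97],"twist":0},{"jaw":0.9,"delta_pos":[0,2.97,2.97],"twist":0}]'
```

```text
t: 21.17
position: [0.5762, -0.1987, 0.2214]
tcp_rot: [3.139, -0.001, 1.541]
contact_force: [9.5, 0.8, 0.0]
grip_width: 0.0238
```

```bash
python3 -m pendant '[{"jaw":0.9,"delta_pos":[0,0.3,0.3],"twist":0},{"jaw":0.9,"delta_pos":[0,0.5,0.63],"twist":0},{"jaw":0.9,"delta_pos":[0,0.78,1.3],"twist":0},{"jaw":0.9,"delta_pos":[0,1,2],"twist":0},{"jaw":0.9,"delta_pos":[0,1.15,2.7],"twist":0},{"jaw":0.9,"delta_pos":[0,1.25,3.42],"twist":0},{"jaw":0.9,"delta_pos":[0,1.28,4.14],"twist":0},{"jaw":0.9,"delta_pos":[0,1.28,4.14],"twist":0},{"jaw":0.9,"delta_pos":[0,1.28,4.14],"twist":0}]'
```

```text
t: 21.92
position: [0.5863, -0.199, 0.179]
tcp_rot: [-3.14, -0.001, 1.541]
contact_force: [2.1, 4.4, -4.2]
grip_width: 0.0238
```

```bash
python3 -m pendant '[{"jaw":0.9,"delta_pos":[0,0,0.36],"twist":0},{"jaw":0.9,"delta_pos":[0,-0.03,0.72],"twist":0},{"jaw":0.9,"delta_pos":[0,-0.13,1.44],"twist":0},{"jaw":0.9,"delta_pos":[0,-0.28,2.15],"twist":0},{"jaw":0.9,"delta_pos":[0,-0.5,2.84],"twist":0},{"jaw":0.9,"delta_pos":[0,-0.78,3.51],"twist":0},{"jaw":0.9,"delta_pos":[0,-1.11,4.15],"twist":0},{"jaw":0.9,"delta_pos":[0,-1.11,4.15],"twist":0},{"jaw":0.9,"delta_pos":[0,-1.11,4.15],"twist":0}]' 16
```

```text
t: 22.67
position: [0.5735, -0.1988, 0.1383]
tcp_rot: [-3.137, -0.0, 1.541]
contact_force: [-6.1, 4.5, 2.7]
grip_width: 0.0234
```

```bash
python3 -m pendant '[{"jaw":0.9,"delta_pos":[0,-0.27,0.33],"twist":0},{"jaw":0.9,"delta_pos":[0,-0.52,0.7],"twist":0},{"jaw":0.9,"delta_pos":[0,-0.97,1.28],"twist":0},{"jaw":0.9,"delta_pos":[0,-1.47,1.83],"twist":0},{"jaw":0.9,"delta_pos":[0,-2.01,2.32],"twist":0},{"jaw":0.9,"delta_pos":[0,-2.59,2.77],"twist":0},{"jaw":0.9,"delta_pos":[0,-3.21,3.17],"twist":0},{"jaw":0.9,"delta_pos":[0,-3.21,3.17],"twist":0},{"jaw":0.9,"delta_pos":[0,-3.21,3.17],"twist":0}]'
```

```text
t: 23.42
position: [0.5429, -0.1983, 0.1087]
tcp_rot: [-3.141, 0.001, 1.541]
contact_force: [-6.2, 5.1, 14.3]
grip_width: 0.0238
```

```bash
python3 -m pendant '[{"jaw":0.9,"delta_pos":[0,-0.3,-0.1],"twist":0},{"jaw":0.9,"delta_pos":[0,-0.7,0.09],"twist":0},{"jaw":0.9,"delta_pos":[0,-1.36,0.37],"twist":0},{"jaw":0.9,"delta_pos":[0,-2.06,0.59],"twist":0},{"jaw":0.9,"delta_pos":[0,-2.76,0.75],"twist":0},{"jaw":0.9,"delta_pos":[0,-3.49,0.85],"twist":0},{"jaw":0.9,"delta_pos":[0,-4.23,0.88],"twist":0},{"jaw":0.9,"delta_pos":[0,-4.23,0.88],"twist":0},{"jaw":0.9,"delta_pos":[0,-4.23,0.88],"twist":0}]'
```

```text
t: 24.17
position: [0.5022, -0.1974, 0.1002]
tcp_rot: [3.139, 0.002, 1.541]
contact_force: [-2.4, 3.5, 12.5]
grip_width: 0.0237
```

```bash
python3 -m pendant '[{"jaw":0.9,"delta_pos":[0,-0.3,-0.22],"twist":0},{"jaw":0.9,"delta_pos":[0,-0.73,-0.28],"twist":0},{"jaw":0.9,"delta_pos":[0,-1.46,-0.38],"twist":0},{"jaw":0.9,"delta_pos":[0,-2.17,-0.54],"twist":0},{"jaw":0.9,"delta_pos":[0,-2.87,-0.76],"twist":0},{"jaw":0.9,"delta_pos":[0,-3.55,-1.04],"twist":0},{"jaw":0.9,"delta_pos":[0,-4.2,-1.38],"twist":0},{"jaw":0.9,"delta_pos":[0,-4.2,-1.38],"twist":0},{"jaw":0.9,"delta_pos":[0,-4.2,-1.38],"twist":0}]'
```

```text
t: 24.92
position: [0.4606, -0.1965, 0.1141]
tcp_rot: [3.138, 0.002, 1.54]
contact_force: [2.6, 2.1, 11.7]
grip_width: 0.0233
```

```bash
python3 -m pendant '[{"jaw":0.9,"delta_pos":[0,-0.3,-0.3],"twist":0},{"jaw":0.9,"delta_pos":[0,-0.62,-0.56],"twist":0},{"jaw":0.9,"delta_pos":[0,-1.2,-1.0],"twist":0},{"jaw":0.9,"delta_pos":[0,-1.74,-1.5],"twist":0},{"jaw":0.9,"delta_pos":[0,-2.23,-2.03],"twist":0},{"jaw":0.9,"delta_pos":[0,-2.68,-2.6],"twist":0},{"jaw":0.9,"delta_pos":[0,-3.07,-3.22],"twist":0},{"jaw":0.9,"delta_pos":[0,-3.07,-3.22],"twist":0},{"jaw":0.9,"delta_pos":[0,-3.07,-3.22],"twist":0}]'
```

```text
t: 25.67
position: [0.4326, -0.1959, 0.1468]
tcp_rot: [3.132, 0.002, 1.54]
contact_force: [11.8, -0.3, 5.6]
grip_width: 0.0238
```

```bash
python3 -m pendant '[{"jaw":0.9,"delta_pos":[0,0.2,-0.3],"twist":0},{"jaw":0.9,"delta_pos":[0,0,-0.81],"twist":0},{"jaw":0.9,"delta_pos":[0,-0.33,-1.48],"twist":0},{"jaw":0.9,"delta_pos":[0,-0.55,-2.16],"twist":0},{"jaw":0.9,"delta_pos":[0,-0.7,-2.87],"twist":0},{"jaw":0.9,"delta_pos":[0,-0.8,-3.58],"twist":0},{"jaw":0.9,"delta_pos":[0,-0.83,-4.3],"twist":0},{"jaw":0.9,"delta_pos":[0,-0.83,-4.3],"twist":0},{"jaw":0.9,"delta_pos":[0,-0.83,-4.3],"twist":0}]'
```

```text
t: 26.42
position: [0.425, -0.1958, 0.1896]
tcp_rot: [3.131, 0.002, 1.54]
contact_force: [16.3, -1.1, -1.5]
grip_width: 0.0234
```

Circle fit from the touches: xc=0.5057, throw 0.0807, centre z 0.2. It explains the side forces, so I continue with it.

```bash
python3 -m pendant '[{"jaw":0.9,"delta_pos":[0,0.44,-0.14],"twist":0},{"jaw":0.9,"delta_pos":[0,0.48,-0.4],"twist":0},{"jaw":0.9,"delta_pos":[0,0.52,-0.7],"twist":0},{"jaw":0.9,"delta_pos":[0,0.67,-1.39],"twist":0},{"jaw":0.9,"delta_pos":[0,0.89,-2.06],"twist":0},{"jaw":0.9,"delta_pos":[0,1.16,-2.71],"twist":0},{"jaw":0.9,"delta_pos":[0,1.48,-3.34],"twist":0},{"jaw":0.9,"delta_pos":[0,1.86,-3.93],"twist":0},{"jaw":0.9,"delta_pos":[0,1.86,-3.93],"twist":0},{"jaw":0.9,"delta_pos":[0,1.86,-3.93],"twist":0}]'
```

```text
t: 27.25
position: [0.4388, -0.1961, 0.2269]
tcp_rot: [3.141, 0.001, 1.54]
contact_force: [3.6, -2.4, -3.2]
grip_width: 0.0237
```

```bash
python3 -m pendant '[{"jaw":0.9,"delta_pos":[0,0.2,-0.28],"twist":0},{"jaw":0.9,"delta_pos":[0,0.43,-0.56],"twist":0},{"jaw":0.9,"delta_pos":[0,0.9,-1.08],"twist":0},{"jaw":0.9,"delta_pos":[0,1.42,-1.55],"twist":0},{"jaw":0.9,"delta_pos":[0,1.98,-1.98],"twist":0},{"jaw":0.9,"delta_pos":[0,2.58,-2.36],"twist":0},{"jaw":0.9,"delta_pos":[0,3.2,-2.68],"twist":0},{"jaw":0.9,"delta_pos":[0,3.85,-2.95],"twist":0},{"jaw":0.9,"delta_pos":[0,4.52,-3.17],"twist":0},{"jaw":0.9,"delta_pos":[0,5.1,-3.3],"twist":0},{"jaw":0.9,"delta_pos":[0,5.6,-3.38],"twist":0},{"jaw":0.9,"delta_pos":[0,5.9,-3.41],"twist":0},{"jaw":0.9,"delta_pos":[0,5.9,-3.41],"twist":0},{"jaw":0.9,"delta_pos":[0,5.9,-3.41],"twist":0}]'
```

```text
t: 28.42
position: [0.4991, -0.1974, 0.2619]
tcp_rot: [3.14, 0.001, 1.54]
contact_force: [0.9, -4.2, 1.1]
grip_width: 0.0233
```

```bash
python3 -m pendant '[{"jaw":0.9,"delta_pos":[0,0.2,0],"twist":0},{"jaw":0.9,"delta_pos":[0,0.4,0],"twist":0},{"jaw":0.9,"delta_pos":[0,0.5,0],"twist":0},{"jaw":0.9,"delta_pos":[0,0.5,0],"twist":0},{"jaw":0.9,"delta_pos":[0,0.5,0],"twist":0}]'; python3 -m pendant '[{"jaw":0.4,"delta_pos":[0,0,0],"twist":0},{"jaw":0.4,"delta_pos":[0,0,0],"twist":0},{"jaw":0.4,"delta_pos":[0,0,0],"twist":0},{"jaw":0.4,"delta_pos":[0,0,-3],"twist":0},{"jaw":0.4,"delta_pos":[0,0,-6],"twist":0},{"jaw":0.4,"delta_pos":[0,0,-10],"twist":0},{"jaw":0.4,"delta_pos":[0,-4,-14],"twist":0},{"jaw":0.4,"delta_pos":[-4,-8,-16],"twist":0},{"jaw":0.4,"delta_pos":[-8,-12,-16],"twist":0},{"jaw":0.4,"delta_pos":[-12,-14,-16],"twist":0},{"jaw":0.4,"delta_pos":[-16,-14,-16],"twist":0},{"jaw":0.4,"delta_pos":[-20,-14,-16],"twist":0},{"jaw":0.4,"delta_pos":[-20,-14,-16],"twist":0},{"jaw":0.4,"delta_pos":[-20,-14,-16],"twist":0}]'
python3 - <<'E'
from h import *
for c in("top","side"):
    im,D=r.grab_frame(c);save(c+"5",im)
    if c=="side":
        i=im[:,:,::-1];cv2.imwrite("pics/end.png",cv2.resize(cv2.convertScaleAbs(i[110:280,170:390],alpha=1.5),None,fx=3.5,fy=3.5,interpolation=2))
    L=[]
    for k in range(3):
        d=r.tip_of("rim_mark",c)
        if d:L.append(d[0]["point"])
        r.grab_frame(c)
    if L:
        u=np.median(L,0);print(c,"rim",np.round(u,1),np.round(px2w(c,u,z=.301),4))
print(r.state()["position"],r.state()["t"])
E
```

```text
t: 28.83
position: [0.5037, -0.1975, 0.262]
tcp_rot: [3.141, 0.001, 1.54]
contact_force: [-1.7, -4.9, 4.0]
grip_width: 0.0234
t: 30.0
position: [0.3536, -0.3998, 0.4195]
tcp_rot: [-3.14, -0.001, 1.531]
contact_force: [-0.8, 0.1, -0.3]
grip_width: 0.0528
top rim [292.6 191.5] [ 0.5033 -0.1423  0.301 ]
side rim [288.  140.2] [ 0.5011 -0.1402  0.301 ]
[ 0.3572484  -0.39255856  0.42115711] 30.7
```

View pics/end.png

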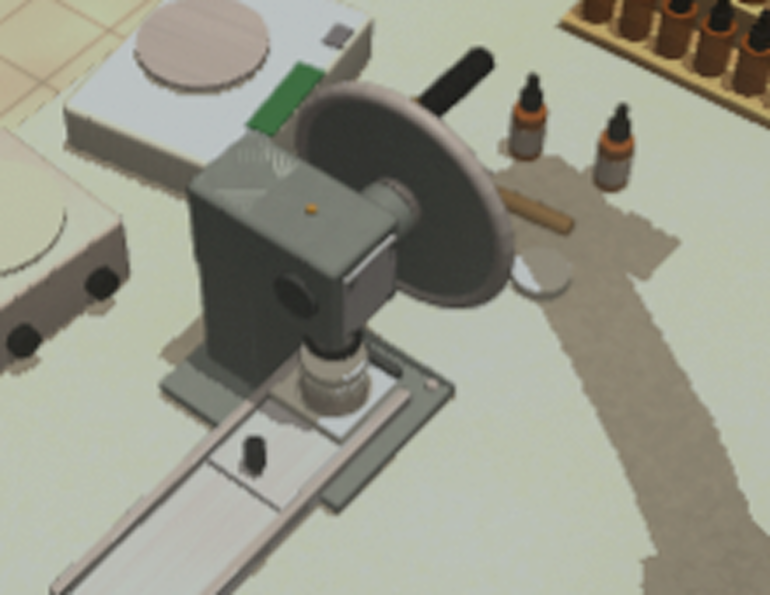

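```bash
python3 - <<'E'
from h import *
a=cv2.imread("pics/side4.png");b=cv2.imread("pics/side5.png")
f=lambda i:cv2.resize(cv2.convertScaleAbs(i[195:260,235:295],alpha=1.7),None,fx=6,fy=6,interpolation=2)
cv2.imwrite("pics/cmp.png",np.hstack([f(a),f(b)]))
for n,i in(("before",a),("after",b)):
    g=i[225:260,215:255].max(2);m=(g<45).astype(np.uint8)
    k,l,s,c=cv2.connectedComponentsWithStats(m);print(n,[(s[j,4],np.round(c[j]+[215,225],1)) for j in range(1,k) if s[j,4]>10])
E
```

```text
before [(np.int32(44), array([231.3, 226.4])), (np.int32(47), array([242.4, 239.2]))]
after [(np.int32(45), array([242.5, 239.5]))]
```

View pics/cmp.png

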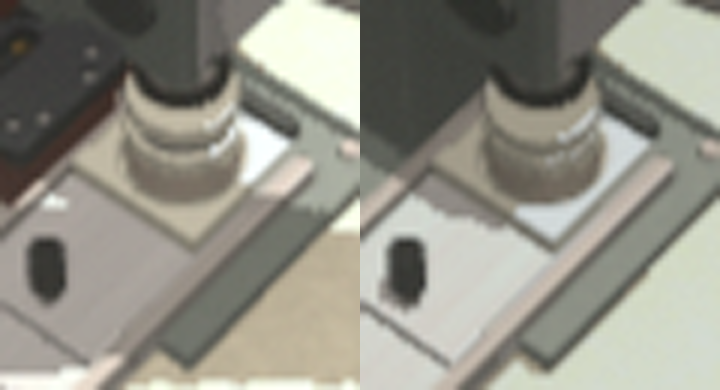

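Left is before, right is after: the cap now sits down on the shoulder with the gap at (545,150) almost gone. The knob hasn't moved (242.4,239.2 to 242.5,239.5). Handing in.

```bash
python3 -c "
from h import *
s=r.state();print(s['t'],np.abs(s['joint_velocities']).max());r.job_done()"
```

```text
30.7 0.003350079362689851
the job is handed in; nothing more can be done
```

I capped the loose-lidded jar and handed the job in at 30.7 s of the 72 s allowed; the hand-in reports no verdict. I picked out the jar by its 62 mm height (the other two white ones measured 54 mm) and seated it in the nest. I then slid it home by the knob until the pads slipped at about 11 N, and turned the flywheel one revolution forward with a 15–16 N pinch.

**Last checks:**
- **Cap and slide:** the before/after picture shows the cap down on the shoulder. The knob has not moved since the slide reached its stop. I judged the cap by eye and did not measure its height.
- **Wheel:** the rim pin is back within about 4 mm of its start in both cameras, against the 15 mm allowed. The handle is back to within 1 mm of where I gripped it.
- **Robot and other things:** the arm was still and clear of everything. The droppers, spare cap and spatula handle look unmoved in the last picture; I did not check the two finished jars again.

**What disagreed:** my first camera estimate of the handle's throw was 82–83 mm, while the touch fit gave about 81 mm. Until I corrected for that, side forces on the tool reached about 16 N in the second half of the turn.

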